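Used coffee capsule through the spring flap

ROBOT

A 6-joint arm with a two-finger parallel gripper is mounted at the origin on the work surface. World frame = base frame: x ahead of the robot, y to its left, z up, the work surface at z = 0. Lengths are in mm, angles in rad, forces in N, time in s.
With the tool pointing down it reaches from about 350 to 875 mm from the base axis. Payload 4.2 kg.
Tool frame: the origin (TCP) lies midway between the tips of the shut fingers; the grasp point (between the pads) lies 19 mm behind it (arm.tcp_to_grasp is the distance from the TCP to the grasp point, in mm); z points along the fingers, y is the line along which they close (so a half turn about z gives the same grasp; the last joint's range is limited). The gripper opens to 85 mm and grips with 20 to 120 N. Pads are 22 mm wide; open, the fingers measure 114 mm over their backs; the gripper's body (76 mm by 85 mm) begins 54 mm behind the grasp point. The pads swing forward as they close: fully open they stand 13 mm farther back than shut.
Start: joints at [1.439, 0.385, 0.008, 0, -1.194, -0.259], TCP at [238.047, 577.869, 231.312] pointing down, gripper open.
Joint ranges: [-3.14, 3.14], [-1.21, 2.06], [-1.07, 1.41], [-3.16, 2.05], [-2.99, -0.16], [-3.1, 3.1]. Speed limits (rad/s): [2.79, 2.79, 3.14, 3.14, 3.14, 3.14].

INTERFACE

Orientations are given as a unit quaternion [x, y, z, w].
In Python, from bench import arm, imaging, job, models gives the robot as it stands.
- The arm moves only by the tool arm_command, never from a script. Its argument "rows" is a list of rows, each an object with "grip": the opening, from 0 (shut) to 1 (fully open); "linear": the shift along the tool's x, y, z in mm, a list of three; "rot": the turn, a rotation vector about the tool's x, y, z in rad, a list of three. In form: [{"grip": grip, "linear": [tx, ty, tz], "rot": [rx, ry, rz]}, ...]. A call has 1 to 10 rows; each row is the pose to reach, as a shift and turn from the pose commanded when the call began, along the tool's axes at that moment; what a row does not reach only later rows make up. A row lasts 1/8 s, in which the tool goes at most 62.5 mm and 10.7 degrees, less where a joint would pass 70% of its speed; a pose out of reach is approached as far as the arm can. A call with a gripper value outside its range is refused whole. The fingers move at their own pace and stop on an object; the grip force is fixed at half the most. Time passes only in rows, so rows that repeat a pose let the fingers close. It gives the time, the measured TCP pose, the force, the opening and the grip force at its end, in the units of the state.
- arm.read_state(): the state, without advancing time (a new reading comes with each control period).
- imaging.get_image(name): name is "side" or "top"; returns a dict with "frame" (400x640x3 uint8, red, green, blue), "fx", "fy", "cx", "cy" (pixels), "k1" (the pictures are not rectified: a ray, as slopes to the right and down, at radius r is drawn at 1 + k1 r^2 times it, then the intrinsics apply), "extrinsics" (4x4, takes a point from world to camera coordinates). Camera axes: x right, y down, z forward; pixel columns grow to the right and rows downward; lengths in mm; the calibration is good to about 2 mm. A picture is of the moment at which its call begins. There is no depth.
- job.job_done(): hands the job in; it is judged then, once.
Trained networks look in a picture, given as the dict that the camera call returned (one of the last four; its "shot" number tells which), for a name from the list of things; names that differ only in an ending like _2 or _b are one class to them, and where a whole thing is asked for, a point or a joint stands for the part that bears it (a point fixed in the world has none). Each returns a list of dicts, best first, with "score" (0 to 1); they miss things now and then, are a little off and sometimes report something else, mostly with a low value. They report only what shows in the picture. A call takes as long as a camera call. They do not tell look-alikes from the thing itself.
- models.spot_in(picture, query): "rect" ([left, top, right, bottom] in pixels, round what is visible of it).
- models.tip_of(picture, query): "pixel" ([column, row] in pixels: a listed point, or the origin of a listed thing).
The state is a dict: "clock": time; "joints": joint angles; "joint_vel": joint speeds; "joint_efforts": joint torques, N m; "position": TCP position; "ee_rot": TCP orientation; "contact_force": force on the tool from outside, world axes, zero at the start; "wrist_torque": the same for the moment, N m; "gripper_width": finger opening in mm; "grasp_force": force on a finger pad.
Only numpy, scipy, OpenCV 4.12 (cv2) and the standard library are available. Lean on these libraries where they do the work, as an engineer would, in place of code of your own. Each camera call takes 0.05 s, during which the arm holds its last target. There are 200 camera calls.

TASK

On the white capsule box, push the red spring flap open with one finger and, while that finger holds it open, push the used copper capsule off the ledge through the opening with the other finger, so that it drops into the box; then draw back and let the flap swing shut. Push only: do not lift the capsule and do not shove it onto the closed flap. Leave the blue fresh capsule standing where it is and leave everything else on the shelf alone.

Things in the scene. Friction and masses are not known exactly. Their poses are not given: they have to be found in the camera images.
- capsule_box: White plastic box fixed to the shelf, 180 mm along its y, from x = -100 to +110 mm; walls and floor 5 mm, empty inside, also under the ledge. Origin: its underside, z up; -x side faces roughly towards the robot (yaw within 0.35 rad). Top: flat ledge at height 140 mm from x = +8 to +110 mm; from there the opening with the red flap slopes down to the front wall, 112 mm tall, at x = -100 mm.
- ledge_edge (a point): Middle of the ledge's free edge, beside the flap's free edge: box frame (8, 0, 140) mm; the edge runs along the box's y. The ledge is flat, without rims, 102 mm deep to the far side of the box (+x), 5 mm thick. The capsules stand on it.
- flap (a joint): Self-closing red flap, 98 by 160 (y) by 4 mm. Hinged along y at box x = -92 mm, height 116 mm (robot's side); shut, it rises 14 degrees to its free edge, level with the ledge. Rad: 0 shut, grows as the free edge is pushed down into the box, stop at 1.35. Spring: about 0.7 N at the free edge starts it; hinge torque 0.06 N m shut, 0.17 N m at 0.9 rad. A capsule's weight does not open it.
- flap_edge (a point): Middle of the flap's free edge, on its upper face; it goes down with the flap.
- used_capsule: Used coffee capsule, copper-coloured with a silver rim, standing rim down on the ledge, loose, about 22 g. Rim 37 mm across, 2 mm thick, above it a cone from 30 to 24 mm across, 26 mm tall overall. Origin: centre of its underside, 22 to 30 mm behind the ledge's free edge and 38 to 56 mm to one side (+y or -y) of the box's middle.
- used_capsule_mid (a point): Centre of the used capsule, 13 mm above its underside.
- fresh_capsule: Unused capsule of the same shape, blue, standing on the other half of the ledge; must stay.
- fresh_capsule_mid (a point): Centre of the fresh capsule, 13 mm above its underside.
- kettle: Aluminium kettle, 170 mm across, 212 mm tall with its black handle. Origin: centre of its underside.
- soap_dispenser: White push soap dispenser, 72 mm across, 204 mm tall. Origin: centre of its underside.
- clip_pot: Small white ceramic pot with blue clip-on lid, 100 mm across (116 mm over the clips), 92 mm tall. Origin: centre of its underside.
- mug: Blue mug, 72 mm across without its handle, 75 mm tall, on the shelf board near the robot. Origin: centre of its underside.
Things that resemble listed ones, but are neither listed nor needed, are in the scene too. Several things have the shape of the used_capsule; the one meant has the colours described above.

How it is judged (in metres and radians):
On the way, in this order (a step that is already met when the one before it is completed fails the run):
1. the flap is held open (more than 0.3 rad) while the used capsule is still on the ledge (value of joint flap above 0.3 rad and x of used_capsule_mid in the frame of capsule_box above 0.011 m and z of used_capsule_mid in the frame of capsule_box above 0.145 m), for 0.1 s.
2. the used capsule has dropped into the box (z of used_capsule_mid in the frame of capsule_box between 0 and 0.05 m and x of used_capsule_mid in the frame of capsule_box between -0.1 and 0.11 m and y of used_capsule_mid in the frame of capsule_box between -0.09 and 0.09 m), for 0.1 s.
At the end, for the whole second after the job is handed in: The used capsule lies at rest inside the box (its centre under 50 mm above the box's underside, within its walls), the flap is shut (under 0.06 rad), the fresh capsule stands within 20 mm of its place, upright within 0.2 rad, and kettle, dispenser, pot and mug are within 20 mm of their places (all of step 2 and value of joint flap below 0.06 rad and linear speed of used_capsule below 0.05 m/s and distance of each of fresh_capsule_mid, kettle, soap_dispenser, clip_pot, mug from where it was at the start of the episode below 0.02 m and angle between fresh_capsule's own z axis and vertical below 0.2 rad); the robot touches nothing.
It fails at once if the used capsule is lifted: its centre more than 35 mm above the ledge (z of used_capsule_mid in the frame of capsule_box above 0.175 m).
It fails at once if the used capsule is pushed onto the closed flap (centre over the flap by 10 mm at ledge height with the flap under 0.15 rad) (x of used_capsule_mid in the frame of capsule_box below -0.002 m and z of used_capsule_mid in the frame of capsule_box above 0.148 m and value of joint flap below 0.15 rad).
It fails at once if the fresh capsule is moved more than 20 mm or tipped (not (distance of fresh_capsule_mid from where it was at the start of the episode below 0.02 m and angle between fresh_capsule's own z axis and vertical below 0.2 rad)).
It fails at once if a bystander is moved more than 20 mm (distance of any of kettle, soap_dispenser, clip_pot, mug from where it was at the start of the episode above 0.02 m).
It also fails if it takes over 32 s, if anything falls off the work surface, if the arm or the gripper's body presses on something with over 40 N, if the wrist force passes 120 N, or if a joint passes its speed limit or range.

## Working session

There is one attempt and no reset: what is moved stays moved. The work goes in short steps, Python scripts to look and compute and a tool call to move; the robot and the scene stay as the last step left them, time stands still between calls to the robot, and variables do not carry over. Pictures are saved under pics/ and viewed, at most 10 in all, crops included, and the job is handed in when it is done.

Besides the shell and the picture viewer there is one more tool, called after "Emit:" as name([rows], argument=value, ...), one row to a line, values as JSON. arm_command: Moves the arm, as the interface text tells. Its arguments: {"type":"object","properties":{"rows":{"type":"array"}},"required":["rows"]}

```bash
mkdir -p pics; cat > h.py <<'E'
import numpy as np, cv2
from bench import arm, imaging, job, models
from scipy.spatial.transform import Rotation as R
def ray(p,uv):
    E=np.array(p["extrinsics"]);x=np.array([(uv[0]-p["cx"])/p["fx"],(uv[1]-p["cy"])/p["fy"]]);d=x.copy()
    for _ in range(20): d=x/(1+p["k1"]*(d@d))
    C=-E[:3,:3].T@E[:3,3]; v=E[:3,:3].T@np.array([d[0],d[1],1]); return C,v/np.linalg.norm(v)
def tri(rs):
    A=sum(np.eye(3)-np.outer(v,v) for c,v in rs);b=sum((np.eye(3)-np.outer(v,v))@c for c,v in rs);X=np.linalg.solve(A,b)
    return X,[np.linalg.norm(np.cross(X-c,v)) for c,v in rs]
def atz(r,z): c,v=r; return c+v*(z-c[2])/v[2]
def proj(p,X):
    E=np.array(p["extrinsics"]);q=E[:3,:3]@X+E[:3,3];d=q[:2]/q[2];d=d*(1+p["k1"]*(d@d));return np.array([d[0]*p["fx"]+p["cx"],d[1]*p["fy"]+p["cy"]])
E
python3 - <<'E'
from h import *
np.set_printoptions(precision=1,suppress=True)
P={n:imaging.get_image(n) for n in("side","top")}
for n,p in P.items():
    cv2.imwrite(f"pics/{n}0.png",p["frame"][:,:,::-1]); print(n,p["fx"],p["k1"],(-np.array(p["extrinsics"])[:3,:3].T@np.array(p["extrinsics"])[:3,3]))
for q in("ledge_edge","flap_edge","used_capsule_mid","fresh_capsule_mid","capsule_box","kettle","soap_dispenser","clip_pot","mug"):
    t={n:models.tip_of(p,q)[:4] for n,p in P.items()}
    print(q,{n:[(np.round(a["pixel"]),round(a["score"],2)) for a in l] for n,l in t.items()})
    if t["side"] and t["top"]: print("  ",*tri([ray(P[n],t[n][0]["pixel"]) for n in P]))
print(arm.read_state())
E
```

```text
side 409.1149831610424 0.009759706461219484 [ -63.7 -578.1  781.1]
top 476.4029541091803 0.0015048449059535246 [ 328.    22.4 1542.4]
ledge_edge {'side': [(array([381., 203.]), 0.87)], 'top': [(array([366., 162.]), 0.75), (array([350., 159.]), 0.2)]}
   [ 622.2 -112.8  125.2] [np.float64(0.8863518458982529), np.float64(0.8863518458982186)]
flap_edge {'side': [(array([381., 201.]), 0.6), (array([230., 176.]), 0.27)], 'top': [(array([369., 165.]), 0.76)]}
   [ 610.  -120.6  144.8] [np.float64(1.3234827671926443), np.float64(1.3234827671926332)]
used_capsule_mid {'side': [(array([434., 271.]), 0.74), (array([382., 200.]), 0.73)], 'top': [(array([420., 169.]), 0.44), (array([382., 150.]), 0.42)]}
   [ 624.1 -295.1   10. ] [np.float64(4.003098578793292), np.float64(4.003098578793075)]
fresh_capsule_mid {'side': [(array([367., 191.]), 0.63)], 'top': [(array([350., 156.]), 0.41)]}
   [635.  -60.7 131.5] [np.float64(4.079770174275566), np.float64(4.079770174275453)]
capsule_box {'side': [(array([373., 244.]), 0.69)], 'top': [(array([367., 173.]), 0.78)]}
   [ 605.8 -123.1    0.5] [np.float64
[... 383 characters left out ...]
t64(9.303335029355134)]
clip_pot {'side': [(array([443., 342.]), 0.81)], 'top': [(array([454., 215.]), 0.75)]}
   [ 477.5 -411.8   -7.3] [np.float64(1.4459624995027751), np.float64(1.4459624995026918)]
mug {'side': [], 'top': [(array([424., 238.]), 0.81), (array([459., 175.]), 0.35)]}
{'clock': 1.0, 'joints': array([ 1.4,  0.4,  0. ,  0. , -1.2, -0.3]), 'joint_vel': array([ 0., -0., -0.,  0., -0.,  0.]), 'joint_efforts': array([  0. , -39.2,  18.9,   4.2,  -0. ,   0. ]), 'position': array([238.1, 577.8, 231.3]), 'ee_rot': array([ 1. , -0.2,  0. ,  0. ]), 'contact_force': array([-1.3, -0. ,  0.5]), 'wrist_torque': array([ 0., -0.,  0.]), 'grasp_force': 0.0, 'gripper_width': 85.07739959896725}
```

```bash
python3 - <<'E'
import cv2
a=cv2.imread("pics/side0.png")[130:370,270:540];b=cv2.imread("pics/top0.png")[100:280,300:500]
cv2.imwrite("pics/s1.png",cv2.resize(a,None,fx=2.5,fy=2.5,interpolation=2));cv2.imwrite("pics/t1.png",cv2.resize(b,None,fx=3.3,fy=3.3,interpolation=2))
E
```

```text
(no output)
```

View pics/s1.png

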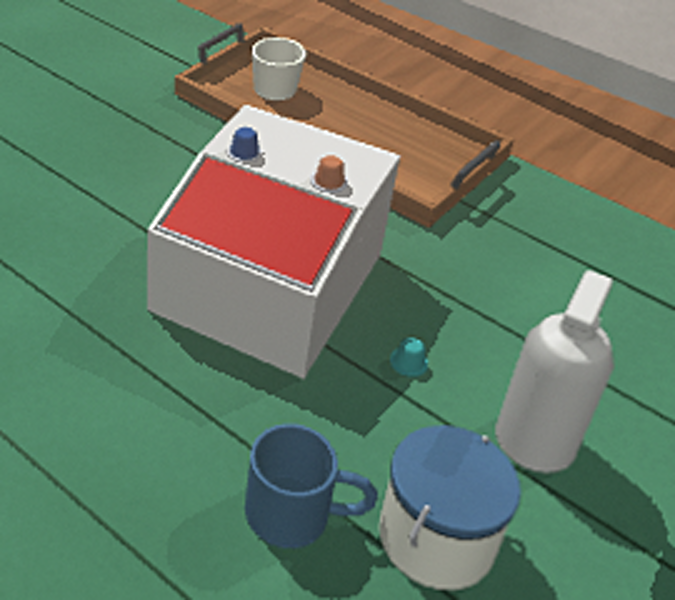

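View pics/t1.png

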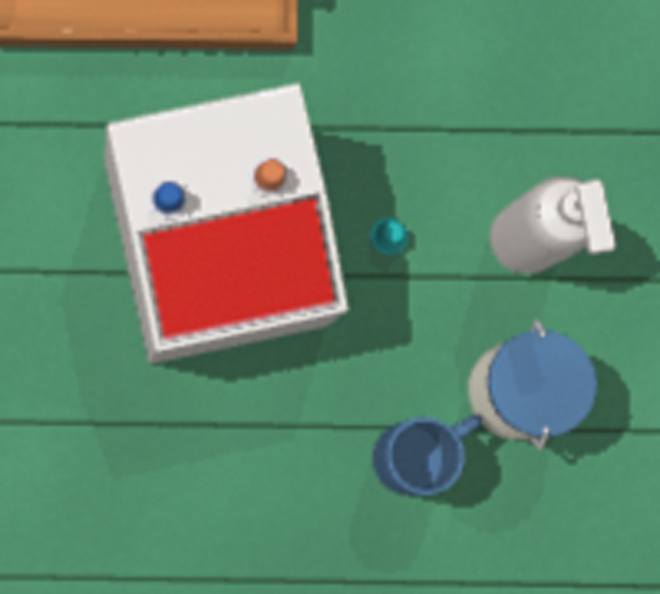

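The side crop shows the copper capsule at full-image pixel (402,199), blue at (367,187) and the flap shut. In the top view the copper one is at (382,153) and blue at (351,160). Copper is on the box's −y half. The teal capsule on the board is a look-alike.

```bash
cat > m.py <<'E'
from h import *
from scipy.optimize import least_squares
np.set_printoptions(precision=1,suppress=True)
P={n:imaging.get_image(n) for n in("side","top")}
def cen(p,lo,hi,roi):
    x0,y0,x1,y1=roi;h=cv2.cvtColor(p["frame"][y0:y1,x0:x1],cv2.COLOR_RGB2HSV);m=cv2.inRange(h,lo,hi)
    n,l,s,c=cv2.connectedComponentsWithStats(m);i=1+np.argmax(s[1:,4]);return c[i]+[x0,y0],s[i],(l==i).astype(np.uint8)
if __name__=="__main__":
    rr={"side":(325,165,425,255),"top":(330,120,405,215)}
    cop={};blu={};pts=[]
    for n in P:
        cop[n]=cen(P[n],(5,80,60),(16,200,255),rr[n]);blu[n]=cen(P[n],(105,120,30),(125,255,255),rr[n])
        print(n,cop[n][0],cop[n][1],blu[n][0],blu[n][1])
        c,s,m=cen(P[n],(0,190,90),(4,255,255),rr[n]); print("flap",c,s)
        q=cv2.boxPoints(cv2.minAreaRect(cv2.findNonZero(m))) 
        k=cv2.findContours(m,0,2)[0][0];a=cv2.approxPolyDP(cv2.convexHull(k),4,True)[:,0]+np.array(rr[n][:2]);print(a.tolist())
    for d in(cop,blu): print(tri([ray(P[n],d[n][0]) for n in P]))
    S=lambda u,v:(u/2.5+270,v/2.5+130)
    T=lambda u,v:(u/3.3+300,v/3.3+100)
    ob=[("side",S(245,106),(110,90,140)),("side",S(398,156),(110,-90,140)),("side",S(148,230),(-100,90,112)),("side",S(315,290),(-100,-90,112)),("side",S(304,377),(-100,-90,0)),("side",S(148,311),(-100,90,0)),
     ("top",T(108,125),(110,90,140)),("top",T(299,86),(110,-90,140)),("top",T(346,309),(-100,-90,112))]
    def f(q): 
        r=R.from_euler("z",q[3]).as_matrix();return np.concatenate([proj(P[n],r@np.array(X)+q[:3])-uv for n,uv,X in ob])
    s=least_squares(f,[610,-120,0,0.2],loss="soft_l1");print("box",s.x[:3],s.x[3]);print(s.fun.reshape(-1,2).tolist() if 0 else np.round(f(s.x).reshape(-1,2),1).tolist())
    B=s.x;r=R.from_euler("z",B[3]).as_matrix()
    for d in(cop,blu):
        X=tri([ray(P[n],d[n][0]) for n in P])[0];print("in box",r.T@(X-B[:3]))
    st=arm.read_state();print(st["clock"],R.from_quat(st["ee_rot"]).as_matrix(),st["ee_rot"])
E
python3 m.py
```

```text
side [392.9 172.9] [  15    0   85   25 1076] [368. 183.] [39 16  9  6 27]
flap [373.5 235. ] [48 70  2  1  2]
[[374, 235]]
top [381.3 152.6] [47 28  9 10 65] [350.6 159.4] [17 36  8  8 54]
flap [372.1 180.7] [  14   41   57   40 1573]
[[394, 161], [399, 190], [350, 200], [345, 171]]
(array([ 624. , -141.4,  233.7]), [np.float64(4.583853681910384), np.float64(4.583853681910352)])
(array([622.8, -64.4, 164.7]), [np.float64(1.8122595865111955), np.float64(1.812259586511298)])
box [ 606.5 -122.    -0.8] 0.2274702534498103
[[-0.4, -0.7], [0.7, -0.3], [-0.3, 0.1], [0.4, 3.2], [-0.3, 0.7], [-0.7, -0.4], [-0.3, -0.3], [-0.1, -0.8], [0.3, -0.0]]
in box [ 12.6 -22.9 234.5]
in box [ 28.8  52.4 165.5]
1.1 [[ 0.9 -0.4  0. ]
 [-0.4 -0.9 -0. ]
 [ 0.  -0.  -1. ]] [ 1.  -0.2  0.   0. ]
```

```bash
python3 - <<'E'
from m import *
B=np.array([606.5,-122,-0.8]);r=R.from_euler("z",.2275).as_matrix()
a=cen(P["side"],(5,80,60),(16,200,255),(390,188,414,210));t=cen(P["top"],(5,80,60),(16,200,255),(370,140,395,165))
print(a[:2],t[:2]);X,e=tri([ray(P["side"],a[0]),ray(P["top"],t[0])]);print(X,e,r.T@(X-B))
for n,u in(("side",a[0]),("top",t[0])):
  for z in(153,160): print(n,z,r.T@(atz(ray(P[n],u),z)-B))
st=arm.read_state();M=R.from_quat(st["ee_rot"])
for th in(30,35,40):
  th=np.radians(th)
  for s in(1,-1):
    ty=s*r@np.array([np.cos(th),0,np.sin(th)]);tz=r@np.array([np.sin(th),0,-np.cos(th)]);N=R.from_matrix(np.c_[np.cross(ty,tz),ty,tz])
    print(th,s,(M.inv()*N).as_rotvec().round(3),N.as_quat().round(3))
np.set_printoptions(precision=3,suppress=True);print(M.as_matrix(),st["joints"])
E
```

```text
(array([401.7, 198.6]), array([  6,   4,  12,  14, 122], dtype=int32)) (array([381.3, 152.6]), array([ 7,  8,  9, 10, 65], dtype=int32))
[ 646.7 -156.   150.7] [np.float64(0.6559658717782092), np.float64(0.6559658717783439)] [ 31.5 -42.1 151.5]
side 153 [ 29.  -43.6 153.8]
side 160 [ 20.3 -46.4 160.8]
top 153 [ 30.7 -41.1 153.8]
top 160 [ 29.3 -39.9 160.8]
0.5235987755982988 1 [-0.3  0.6 -2.1] [0.6 0.8 0.2 0.2]
0.5235987755982988 -1 [0.5 0.2 0.9] [ 0.8 -0.6  0.2 -0.2]
0.6108652381980153 1 [-0.3  0.7 -2.1] [0.6 0.7 0.2 0.2]
0.6108652381980153 -1 [0.6 0.3 0.9] [ 0.7 -0.6  0.2 -0.2]
0.6981317007977318 1 [-0.4  0.8 -2.1] [0.6 0.7 0.3 0.2]
0.6981317007977318 -1 [0.6 0.3 0.9] [ 0.7 -0.6  0.2 -0.3]
[[ 0.925 -0.381  0.   ]
 [-0.381 -0.925  0.   ]
 [-0.    -0.    -1.   ]] [ 1.439  0.385  0.008 -0.    -1.194 -0.259]
```

```bash
cat > g.py <<'E'
from h import *
np.set_printoptions(precision=3,suppress=True)
B=np.array([606.5,-122,-0.8]);r=R.from_euler("z",.2275).as_matrix()
def pose(xb,zb,y=-42,th=35,w=85):
    t=np.radians(th);ty=-np.array([np.cos(t),0,np.sin(t)]);tz=np.array([np.sin(t),0,-np.cos(t)])
    sa=-.103+w/114;d=57*(.9947-np.sqrt(1-sa**2))
    tcp=np.array([xb,y,zb])+w/2*ty+d*tz
    return B+r@tcp, R.from_matrix(r@np.c_[np.cross(ty,tz),ty,tz])
def rel(p,N):
    st=arm.read_state();M=R.from_quat(st["ee_rot"]);p0=np.array(st["position"])
    return M.inv().apply(p-p0).round(1),(M.inv()*N).as_rotvec().round(3)
def now(y=-42):
    st=arm.read_state();M=R.from_quat(st["ee_rot"]).as_matrix();w=st["gripper_width"];sa=-.103+w/114;d=57*(.9947-np.sqrt(1-sa**2))
    b=np.array(st["position"])-d*M[:,2]-w/2*M[:,1];print("t",st["clock"],"B tip in box",r.T@(b-B),"tool y,z in box",r.T@M[:,1],r.T@M[:,2],"F",st["contact_force"],"w",w,"j",st["joints"])
E
python3 - <<'E'
from g import *
p,N=pose(66,270);print(p,rel(p,N)); print(rel(np.array([400,350,400.]),N))
E
```

```text
[ 653.634 -154.199  234.153] (array([663.1, 518.6,  -2.9]), array([0.563, 0.291, 0.922]))
(array([ 236.6,  149. , -168.7]), array([0.563, 0.291, 0.922]))
```

Emit:
arm_command([
  {"grip": 1,"linear": [0,0,-60],"rot": [0,0,0]},
  {"grip": 1,"linear": [0,0,-120],"rot": [0,0,0.1]},
  {"grip": 1,"linear": [40,30,-160],"rot": [0,0,0.2]},
  {"grip": 1,"linear": [85,66,-160],"rot": [0.05,0.03,0.3]},
  {"grip": 1,"linear": [130,102,-160],"rot": [0.1,0.05,0.4]},
  {"grip": 1,"linear": [175,138,-160],"rot": [0.2,0.1,0.5]},
  {"grip": 1,"linear": [220,174,-160],"rot": [0.3,0.15,0.6]},
  {"grip": 1,"linear": [265,210,-160],"rot": [0.4,0.2,0.7]},
  {"grip": 1,"linear": [310,246,-160],"rot": [0.5,0.25,0.8]},
  {"grip": 1,"linear": [355,280,-160],"rot": [0.56,0.29,0.92]},
])

```text
clock: 2.45
position: [459.2, 181.4, 391.6]
ee_rot: [0.746, -0.594, 0.187, -0.235]
contact_force: [1.8, -0.5, 0.4]
gripper_width: 85.0
grasp_force: 0.0
```

```bash
python3 - <<'E'
from g import *
now();p,N=pose(66,250);print(rel(p,N))
E
```

```text
t 2.45 B tip in box [-47.73  328.808 427.484] tool y,z in box [-0.819  0.001 -0.574] [ 0.574 -0.    -0.819] F [ 1.794 -0.506  0.357] w 84.98988243975734 j [ 0.891 -0.228 -0.594  0.53  -0.774 -0.967]
(array([370.8,   8.4, 210.7]), array([-0.   , -0.   , -0.001]))
```

Emit:
arm_command([
  {"grip": 1,"linear": [60,0,0],"rot": [0,0,0]},
  {"grip": 1,"linear": [120,0,0],"rot": [0,0,0]},
  {"grip": 1,"linear": [180,0,30],"rot": [0,0,0]},
  {"grip": 1,"linear": [230,4,65],"rot": [0,0,0]},
  {"grip": 1,"linear": [275,8,105],"rot": [0,0,0]},
  {"grip": 1,"linear": [320,8,145],"rot": [0,0,0]},
  {"grip": 1,"linear": [360,8,185],"rot": [0,0,0]},
  {"grip": 1,"linear": [371,8,210],"rot": [0,0,0]},
  {"grip": 1,"linear": [371,8,211],"rot": [0,0,0]},
  {"grip": 1,"linear": [371,8,211],"rot": [0,0,0]},
])

```text
clock: 3.7
position: [654.8, -151.7, 214.8]
ee_rot: [0.748, -0.593, 0.187, -0.234]
contact_force: [0.5, 0.6, -0.2]
gripper_width: 85.4
grasp_force: 0.0
```

```bash
python3 - <<'E'
from g import *
now();p,N=pose(66,185);print(rel(p,N));p,N=pose(66,147);print(rel(p,N))
p=imaging.get_image("side");t=imaging.get_image("top")
a=cv2.resize(p["frame"][100:290,300:480,::-1],None,fx=3,fy=3,interpolation=2);b=cv2.resize(t["frame"][80:230,320:420,::-1],None,fx=2.2,fy=3.8)
b=cv2.resize(t["frame"][80:230,320:440,::-1],(456,570));a=cv2.resize(p["frame"][100:290,300:410,::-1],(330,570));cv2.imwrite("pics/h1.png",np.hstack([a,b]))
pp,N=pose(66,147)
E
```

```text
t 3.7 B tip in box [ 67.839 -39.685 250.831] tool y,z in box [-0.821 -0.003 -0.571] [ 0.571 -0.    -0.821] F [ 0.487  0.594 -0.175] w 85.38216412017356 j [-0.08   0.278 -0.206 -0.35  -0.528  0.564]
(array([ 2. , 38.9, 52.9]), array([ 0.003, -0.   ,  0.003]))
(array([ 2. , 60.6, 84.1]), array([ 0.003, -0.   ,  0.003]))
```

View pics/h1.png

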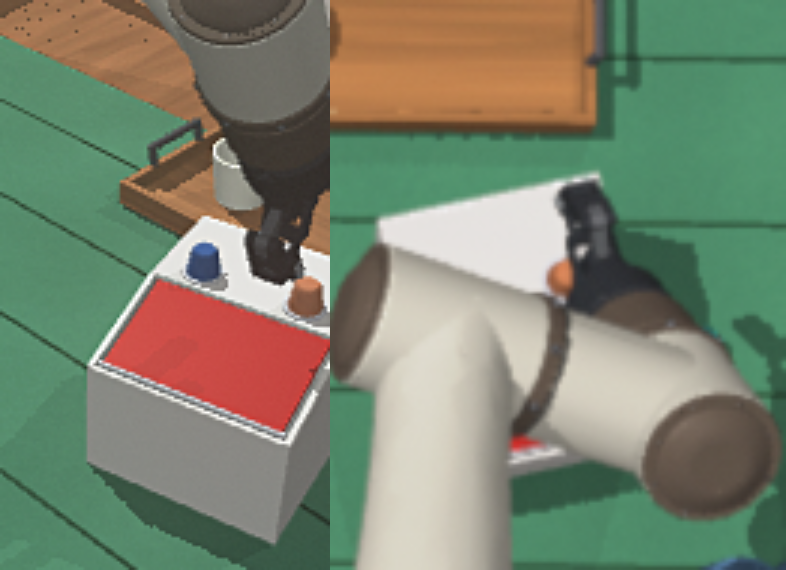

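The hover is right. In the side panel the open gripper is over the ledge with copper at (305,297). In the top panel the finger behind the capsule is at (580,190). I'll go partway down and check.

Emit:
arm_command([
  {"grip": 1,"linear": [2,20,27],"rot": [0,0,0]},
  {"grip": 1,"linear": [2,37,50],"rot": [0,0,0]},
  {"grip": 1,"linear": [2,37,50],"rot": [0,0,0]},
])

```text
clock: 4.18
position: [652.5, -153.7, 151.2]
ee_rot: [0.748, -0.593, 0.185, -0.234]
contact_force: [0.7, 0.1, 0.8]
gripper_width: 85.0
grasp_force: 0.4
```

```bash
python3 - <<'E'
from g import *
now();
for z in(165,147): p,N=pose(66,z);print(rel(p,N))
p=imaging.get_image("side");t=imaging.get_image("top")
st=arm.read_state();M=R.from_quat(st["ee_rot"]).as_matrix()
def draw(im,o,s):
    X0=np.array(st["position"])-13*M[:,2]
    for q in (-1,1):
        for k in (42.5,57):
            for xx in(-11,11):
                a=proj(cur,X0+M[:,1]*q*k+M[:,0]*xx);cv2.circle(im,(int((a[0]-o[0])*s),int((a[1]-o[1])*s)),2,(0,255,0),-1)
cur=p;a=cv2.resize(p["frame"][140:260,345:445,::-1],(450,540),interpolation=2);draw(a,(345,140),4.5)
cur=t;b=cv2.resize(t["frame"][100:220,345:415,::-1],(315,540),interpolation=2);draw(b,(345,100),4.5);cv2.imwrite("pics/h2.png",np.hstack([a,b]))
E
```

```text
t 4.175 B tip in box [ 65.225 -41.163 186.901] tool y,z in box [-0.822 -0.002 -0.569] [ 0.569  0.001 -0.822] F [0.677 0.146 0.801] w 85.03485100579198 j [-0.098  0.351 -0.246 -0.452 -0.432  0.688]
(array([ 0.8, 11.7, 18.7]), array([0.005, 0.001, 0.002]))
(array([ 0.8, 22. , 33.5]), array([0.005, 0.001, 0.002]))
```

View pics/h2.png

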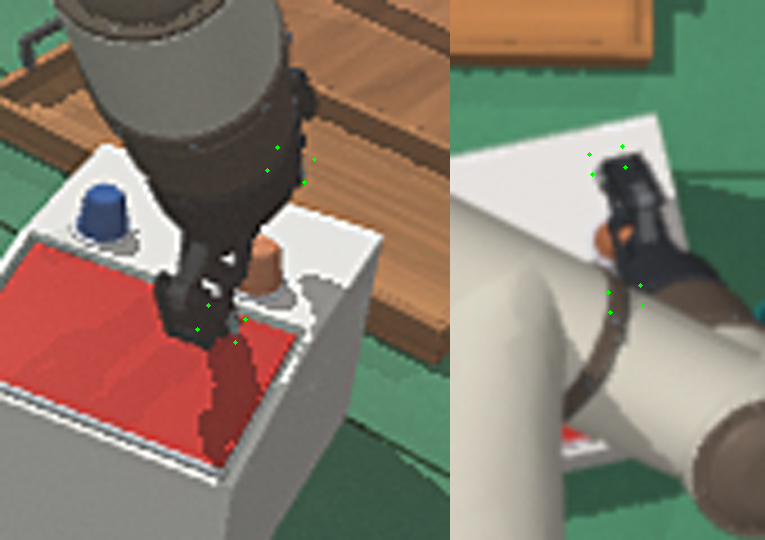

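```bash
python3 - <<'E'
from g import *
p=imaging.get_image("side");t=imaging.get_image("top")
st=arm.read_state();M=R.from_quat(st["ee_rot"]).as_matrix();X0=np.array(st["position"])-13*M[:,2]
for n,c,q in(("side",p,1),("top",t,-1)):
    X=X0+q*50*M[:,1];print(n,X,proj(c,X))
    print(" per10mm tool axes",[(proj(c,X+10*M[:,i])-proj(c,X)) for i in range(3)],"world",[(proj(c,X+10*np.eye(3)[i])-proj(c,X)) for i in range(3)])
a=cv2.resize(p["frame"][185:235,370:430,::-1],(720,600),interpolation=cv2.INTER_NEAREST);cv2.imwrite("pics/h3.png",a)
b=cv2.resize(t["frame"][115:165,365:415,::-1],(600,600),interpolation=cv2.INTER_NEAREST);cv2.imwrite("pics/h4.png",b)
E
```

```text
side [ 607.184 -165.334  136.293] [394.305 212.053]
 per10mm tool axes [array([3.792, 1.354]), array([-1.588,  3.64 ]), array([0.583, 1.266])] world [array([ 2.44 , -1.865]), array([-3.285, -1.824]), array([ 0.441, -3.145])]
top [ 686.908 -146.486  193.641] [380.087 135.58 ]
 per10mm tool axes [array([ 3.354, -0.724]), array([0.409, 3.184]), array([-0.794, -1.148])] world [array([-0.009, -3.354]), array([-3.446, -0.045]), array([ 0.432, -0.894])]
```

View pics/h4.png

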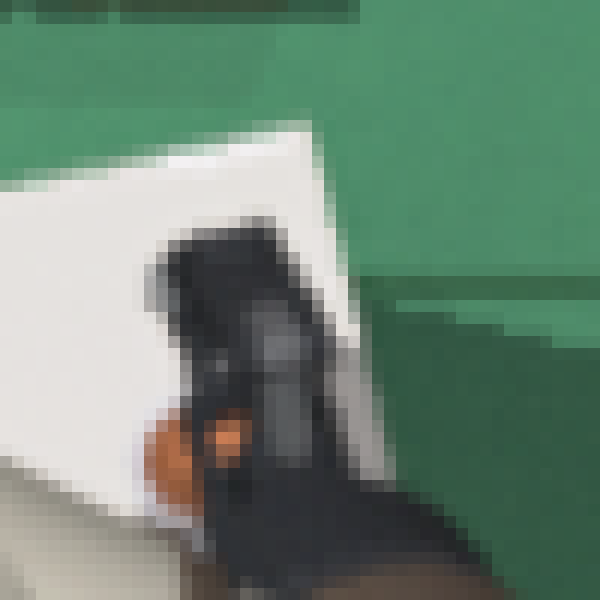

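View pics/h3.png

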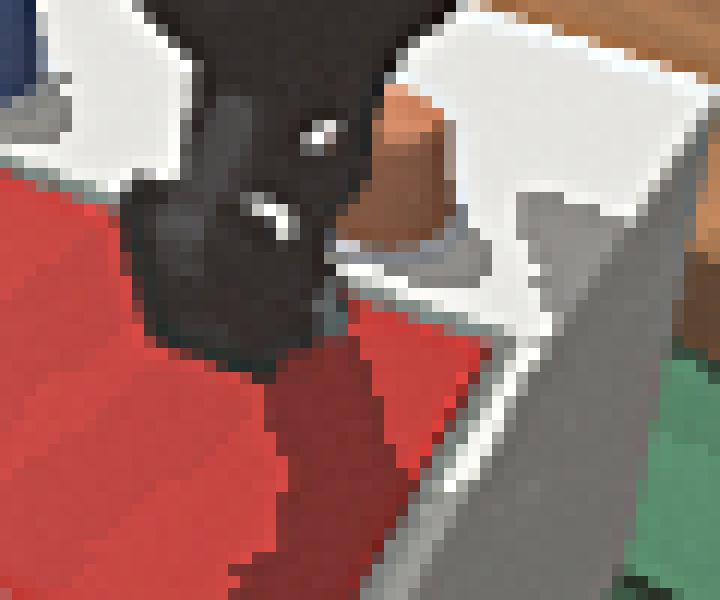

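The close view shows the capsule at crop pixel (400,170), between the fingers. The grey pads are at the predicted pixels, and the black finger bodies are slightly wider. I'll descend: the front finger will press the flap while the rear one comes down behind the capsule.

Emit:
arm_command([
  {"grip": 1,"linear": [1,5,8],"rot": [0,0,0]},
  {"grip": 1,"linear": [1,10,16],"rot": [0,0,0]},
  {"grip": 1,"linear": [1,15,24],"rot": [0,0,0]},
  {"grip": 1,"linear": [1,20,30],"rot": [0,0,0]},
  {"grip": 1,"linear": [1,20,30],"rot": [0,0,0]},
  {"grip": 1,"linear": [1,20,30],"rot": [0,0,0]},
])

```text
clock: 5.12
position: [654.4, -155.2, 115.8]
ee_rot: [0.748, -0.593, 0.186, -0.234]
contact_force: [-0.5, -0.7, 1.3]
gripper_width: 85.5
grasp_force: 0.6
```

```bash
python3 - <<'E'
from g import *
now();
for x in (58,18): p,N=pose(x,148);print(rel(p,N))
p=imaging.get_image("side");t=imaging.get_image("top")
a=cv2.resize(p["frame"][150:250,340:430,::-1],(450,500),interpolation=2)
b=cv2.resize(t["frame"][110:210,345:415,::-1],(350,500),interpolation=2);cv2.imwrite("pics/h5.png",np.hstack([a,b]))
E
```

```text
t 5.125 B tip in box [ 66.703 -43.086 151.842] tool y,z in box [-0.821 -0.002 -0.571] [ 0.571  0.    -0.821] F [-0.459 -0.653  1.254] w 85.53124467535817 j [-0.111  0.402 -0.251 -0.528 -0.386  0.779]
(array([-1.2,  9. , -1.9]), array([0.004, 0.   , 0.002]))
(array([ -1.3,  41.9, -24.7]), array([0.004, 0.   , 0.002]))
```

View pics/h5.png

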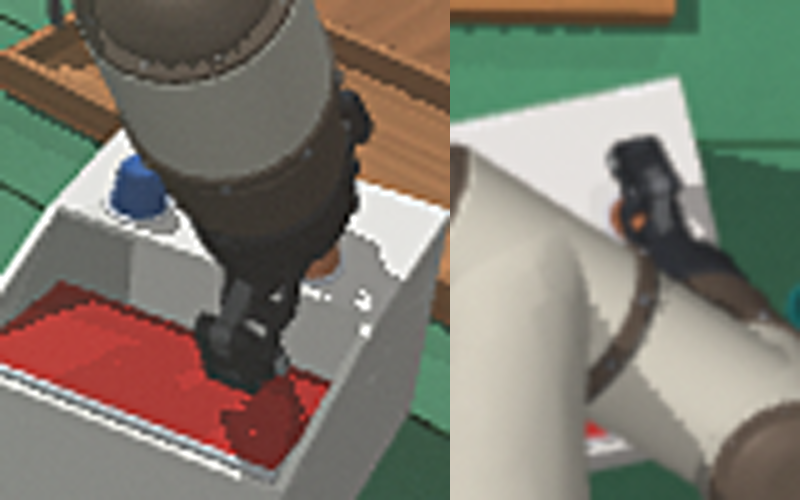

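The flap is open by about 0.6 rad and the copper capsule still stands on the ledge at (325,262). Now I'll push, starting gently.

Emit:
arm_command([
  {"grip": 1,"linear": [0,5,-1],"rot": [0,0,0]},
  {"grip": 1,"linear": [0,9,-2],"rot": [0,0,0]},
  {"grip": 1,"linear": [0,13,-5],"rot": [0,0,0]},
  {"grip": 1,"linear": [0,17,-7],"rot": [0,0,0]},
  {"grip": 1,"linear": [0,21,-10],"rot": [0,0,0]},
  {"grip": 1,"linear": [0,25,-13],"rot": [0,0,0]},
  {"grip": 1,"linear": [0,29,-16],"rot": [0,0,0]},
  {"grip": 1,"linear": [0,33,-19],"rot": [0,0,0]},
  {"grip": 1,"linear": [0,37,-21],"rot": [0,0,0]},
  {"grip": 1,"linear": [0,40,-24],"rot": [0,0,0]},
])

```text
clock: 6.48
position: [611.0, -166.2, 114.9]
ee_rot: [0.747, -0.592, 0.189, -0.235]
contact_force: [4.8, 0.9, 1.7]
gripper_width: 85.9
grasp_force: 2.2
```

```bash
python3 - <<'E'
from g import *
now();
for x in (12,): p,N=pose(x,148);print(rel(p,N))
p=imaging.get_image("side");t=imaging.get_image("top")
a=cv2.resize(p["frame"][150:250,340:430,::-1],(450,500),interpolation=2)
b=cv2.resize(t["frame"][110:210,345:415,::-1],(350,500),interpolation=2);cv2.imwrite("pics/h6.png",np.hstack([a,b]))
E
```

```text
t 6.475 B tip in box [ 21.862 -43.909 151.363] tool y,z in box [-0.818 -0.004 -0.575] [ 0.575 -0.002 -0.818] F [4.849 0.88  1.713] w 85.87352428204794 j [-0.158  0.353 -0.315 -0.601 -0.388  0.889]
(array([-2.1,  9.6, -3.4]), array([-0.002, -0.002,  0.004]))
```

View pics/h6.png

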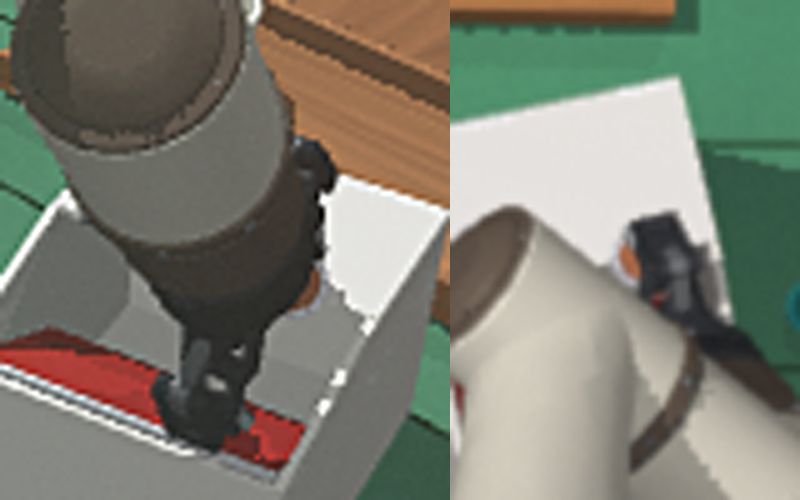

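Flap is open wider and the capsule is now at the edge (side (308,290), top (627,262)), not yet dropped. I'll push a bit further, then close the fingers slightly so the rear finger keeps pushing.

Emit:
arm_command([
  {"grip": 1,"linear": [0,3,-2],"rot": [0,0,0]},
  {"grip": 1,"linear": [0,6,-3],"rot": [0,0,0]},
  {"grip": 1,"linear": [0,9,-4],"rot": [0,0,0]},
  {"grip": 1,"linear": [0,9,-4],"rot": [0,0,0]},
  {"grip": 1,"linear": [0,9,-4],"rot": [0,0,0]},
])

```text
clock: 7.2
position: [601.5, -168.0, 111.8]
ee_rot: [0.747, -0.593, 0.188, -0.235]
contact_force: [7.5, 1.7, 2.7]
gripper_width: 85.2
grasp_force: 3.8
```

```bash
python3 - <<'E'
from g import *
now();
p=imaging.get_image("side");t=imaging.get_image("top")
a=cv2.resize(p["frame"][150:250,340:430,::-1],(450,500),interpolation=2)
b=cv2.resize(t["frame"][110:210,345:415,::-1],(350,500),interpolation=2);cv2.imwrite("pics/h7.png",np.hstack([a,b]))
for n,c in(("s",p),("t",t)):
    h=cv2.cvtColor(c["frame"],cv2.COLOR_RGB2HSV)[150:250,340:430] if n=="s" else cv2.cvtColor(c["frame"],cv2.COLOR_RGB2HSV)[130:210,345:415]
    m=cv2.inRange(h,(5,80,60),(16,200,255));k,l,s,cc=cv2.connectedComponentsWithStats(m);print(n,[(cc[i].round(0),s[i,4]) for i in range(1,k) if s[i,4]>8])
E
```

```text
t 7.2 B tip in box [ 12.127 -43.6   147.738] tool y,z in box [-0.819 -0.003 -0.573] [ 0.573 -0.002 -0.819] F [7.523 1.666 2.737] w 85.16564085394425 j [-0.169  0.347 -0.328 -0.619 -0.388  0.916]
s [(array([72., 17.]), np.int32(1336)), (array([88., 57.]), np.int32(41)), (array([59., 61.]), np.int32(24))]
t [(array([36., 35.]), np.int32(22))]
```

View pics/h7.png

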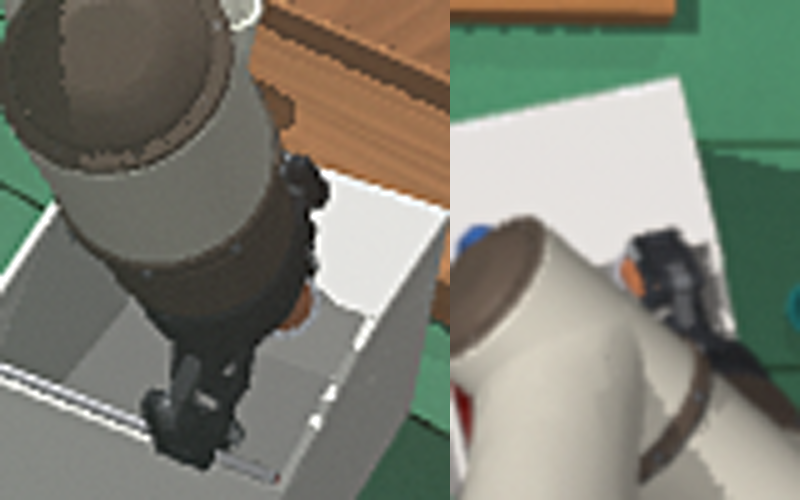

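```bash
python3 - <<'E'
from g import *
p=imaging.get_image("side");t=imaging.get_image("top")
X,e=tri([ray(p,(399,211)),ray(t,(381,165))]);print(r.T@(X-B),e)
for z in(148,155,162): print(z,r.T@(atz(ray(t,(381,165)),z)-B),r.T@(atz(ray(p,(399,211)),z)-B))
p0,N=pose(0,150,y=-43.6,w=70);print(rel(p0,N))
p0,N=pose(-10,150,y=-43.6,w=55);print(rel(p0,N))
E
```

```text
[  2.145 -42.371 131.024] [np.float64(7.711213155532573), np.float64(7.711213155532525)]
148 [ -4.711 -32.465 148.8  ] [-13.107 -55.019 148.8  ]
155 [ -5.886 -31.281 155.8  ] [-21.319 -57.652 155.8  ]
162 [ -7.061 -30.097 162.8  ] [-29.531 -60.285 162.8  ]
(array([ -0.1,   1.1, -14.2]), array([ 0.   , -0.002,  0.003]))
(array([ -0.1,   1.8, -23.7]), array([ 0.   , -0.002,  0.003]))
```

The capsule centre is about 17 mm past the edge, still balanced under the leaning rear finger. I'll close the fingers somewhat so the rear one pushes it clear.

Emit:
arm_command([
  {"grip": 0.94,"linear": [0,1,-4],"rot": [0,0,0]},
  {"grip": 0.88,"linear": [0,1,-8],"rot": [0,0,0]},
  {"grip": 0.82,"linear": [0,1,-13],"rot": [0,0,0]},
  {"grip": 0.82,"linear": [0,1,-14],"rot": [0,0,0]},
  {"grip": 0.82,"linear": [0,1,-14],"rot": [0,0,0]},
])

```text
clock: 8.02
position: [592.1, -170.1, 122.7]
ee_rot: [0.747, -0.593, 0.188, -0.234]
contact_force: [5.1, 1.3, 4.0]
gripper_width: 69.9
grasp_force: 2.9
```

```bash
python3 - <<'E'
from g import *
now();
p=imaging.get_image("side");t=imaging.get_image("top")
a=cv2.resize(p["frame"][150:250,340:430,::-1],(450,500),interpolation=2)
b=cv2.resize(t["frame"][110:210,345:415,::-1],(350,500),interpolation=2);cv2.imwrite("pics/h8.png",np.hstack([a,b]))
for n,c,x0,y0 in(("s",p,340,190),("t",t,345,130)):
    h=cv2.cvtColor(c["frame"],cv2.COLOR_RGB2HSV)[y0:y0+60,x0:x0+90]
    m=cv2.inRange(h,(5,80,60),(16,200,255));k,l,s,cc=cv2.connectedComponentsWithStats(m);print(n,[((cc[i]+[x0,y0]).round(0),s[i,4]) for i in range(1,k) if s[i,4]>3])
E
```

```text
t 8.025 B tip in box [ -0.618 -43.479 149.834] tool y,z in box [-0.82  -0.003 -0.573] [ 0.573 -0.001 -0.82 ] F [5.077 1.288 3.95 ] w 69.86345041530632 j [-0.173  0.32  -0.34  -0.601 -0.404  0.9  ]
s [(array([428., 190.]), np.int32(6)), (array([428., 207.]), np.int32(41)), (array([405., 225.]), np.int32(31))]
t []
```

View pics/h8.png

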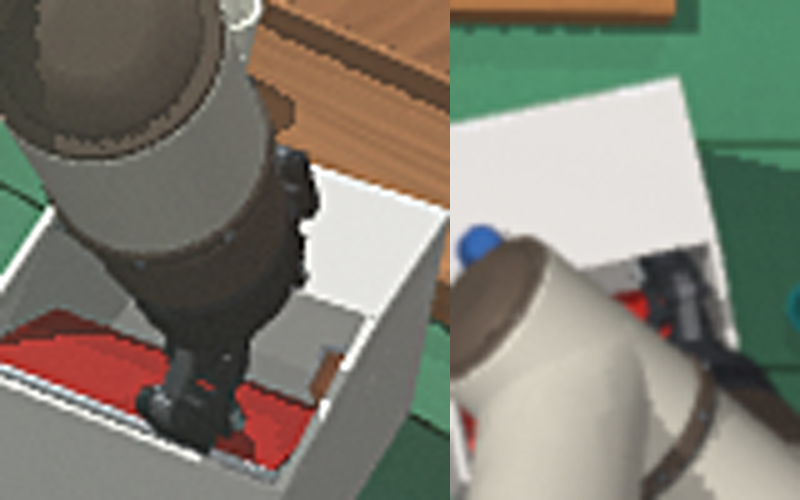

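The copper capsule now shows below ledge level inside the box, at side pixel (405,225), and is gone from the top view. I'll check where it is along that ray.

```bash
cat > s.py <<'E'
from g import *
p=imaging.get_image("side");t=imaging.get_image("top")
for n,c,x0,y0 in(("s",p,360,205),("t",t,345,130)):
    h=cv2.cvtColor(c["frame"],cv2.COLOR_RGB2HSV)[y0:y0+60,x0:x0+60]
    m=cv2.inRange(h,(5,80,60),(16,200,255));k,l,s,cc=cv2.connectedComponentsWithStats(m);print(n,[((cc[i]+[x0,y0]).round(1),s[i].tolist()) for i in range(1,k) if s[i,4]>3])
    m=cv2.inRange(h,(0,190,50),(4,255,255));print(" red px",cv2.countNonZero(m))
    for i in range(1,k):
        if n=="s" and s[i,4]>20:
            for z in(10,20,40,70,100): print("  ",z,r.T@(atz(ray(c,cc[i]+[x0,y0]),z)-B))
now()
E
python3 s.py
```

```text
s [(array([405. , 224.7]), [43, 16, 6, 9, 23])]
 red px 14
   10 [101.728 -41.515  10.8  ]
   20 [ 90.607 -44.779  20.8  ]
   40 [ 68.364 -51.306  40.8  ]
   70 [ 35.    -61.097  70.8  ]
   100 [  1.636 -70.889 100.8  ]
t []
 red px 9
t 8.225 B tip in box [ -0.614 -43.472 149.727] tool y,z in box [-0.82  -0.003 -0.573] [ 0.573 -0.001 -0.82 ] F [5.776 2.109 4.037] w 69.93610869142535 j [-0.173  0.32  -0.34  -0.601 -0.404  0.9  ]
```

It lies on the floor under the ledge, at about (88,−45,20) in the box frame. I'll draw back straight up.

Emit:
arm_command([
  {"grip": 0.82,"linear": [0,-6,-8],"rot": [0,0,0]},
  {"grip": 0.82,"linear": [0,-12,-16],"rot": [0,0,0]},
  {"grip": 0.82,"linear": [0,-18,-25],"rot": [0,0,0]},
  {"grip": 0.82,"linear": [0,-25,-36],"rot": [0,0,0]},
  {"grip": 0.82,"linear": [0,-35,-50],"rot": [0,0,0]},
  {"grip": 0.82,"linear": [0,-50,-75],"rot": [0,0,0]},
  {"grip": 0.82,"linear": [0,-65,-110],"rot": [0,0,0]},
  {"grip": 0.82,"linear": [0,-70,-160],"rot": [0,0,0]},
  {"grip": 0.82,"linear": [0,-75,-210],"rot": [0,0,0]},
  {"grip": 0.82,"linear": [0,-75,-210],"rot": [0,0,0]},
])

```text
clock: 9.48
position: [533.9, -183.8, 342.7]
ee_rot: [0.747, -0.592, 0.191, -0.235]
contact_force: [-0.4, -0.4, -1.0]
gripper_width: 69.8
grasp_force: 0.0
```

```bash
python3 - <<'E'
from g import *
now()
P={n:imaging.get_image(n) for n in("side","top")}
for n,c,x0,y0,x1,y1 in(("side",P["side"],325,165,425,255),("top",P["top"],330,120,405,215)):
    h=cv2.cvtColor(c["frame"],cv2.COLOR_RGB2HSV)[y0:y1,x0:x1]
    for nm,lo,hi in(("red",(0,150,90),(4,255,255)),("redhi",(174,120,60),(180,255,255)),("cop",(5,80,60),(16,200,255)),("blue",(105,120,30),(125,255,255))):
        m=cv2.inRange(h,lo,hi);k,l,s,cc=cv2.connectedComponentsWithStats(m);print(n,nm,[((cc[i]+[x0,y0]).round(1).tolist(),s[i].tolist()) for i in range(1,k) if s[i,4]>15])
for q in("flap_edge","fresh_capsule_mid","kettle","soap_dispenser","clip_pot","mug"):
    print(q,[[(np.round(a["pixel"]),round(a["score"],2)) for a in models.tip_of(p,q)[:2]] for p in P.values()])
E
```

```text
t 9.475 B tip in box [-60.612 -43.624 369.854] tool y,z in box [-0.817 -0.004 -0.577] [ 0.577 -0.005 -0.817] F [-0.417 -0.366 -1.013] w 69.83114821094607 j [-0.181 -0.002 -0.219 -0.318 -0.802  0.569]
side red [([373.2, 217.6], [10, 28, 76, 51, 2060])]
side redhi []
side cop [([394.8, 173.3], [15, 0, 85, 25, 979]), ([405.4, 224.8], [78, 56, 6, 9, 17])]
side blue [([368.2, 183.1], [39, 16, 9, 7, 29])]
top red [([373.7, 179.2], [14, 40, 57, 37, 1497])]
top redhi []
top cop []
top blue [([350.6, 159.4], [17, 36, 8, 8, 54])]
flap_edge [[(array([382., 202.]), 0.96), (array([367., 188.]), 0.63)], [(array([369., 165.]), 0.86)]]
fresh_capsule_mid [[(array([368., 190.]), 0.68), (array([481., 309.]), 0.39)], [(array([350., 160.]), 0.57)]]
kettle [[(array([234., 174.]), 0.6)], [(array([198., 195.]), 0.83)]]
soap_dispenser [[(array([484., 309.]), 0.69)], [(array([458., 173.]), 0.76)]]
clip_pot [[(array([443., 344.]), 0.88)], [(array([456., 217.]), 0.9)]]
mug [[(array([381., 332.]), 0.67), (array([382., 201.]), 0.58)], []]
```

```bash
python3 - <<'E'
from g import *
P={n:imaging.get_image(n) for n in("side","top")}
f=P["side"]["frame"];o=cv2.imread("pics/side0.png")[:,:,::-1]
for y in range(216,232,2): print(y,"now",[tuple(int(q) for q in f[y,x]) for x in range(399,413,2)],"\n    was",[tuple(int(q) for q in o[y,x]) for x in range(399,413,2)])
for n in P:
    a=P[n]["frame"].astype(int);b=cv2.imread(f"pics/{n}0.png")[:,:,::-1].astype(int)
    x0,y0,x1,y1=(325,165,425,285) if n=="side" else (330,120,405,215)
    d=(abs(a-b).max(2)>40).astype(np.uint8)[y0:y1,x0:x1];k,l,s,c=cv2.connectedComponentsWithStats(d)
    print(n,[((c[i]+[x0,y0]).round(),s[i].tolist()) for i in range(1,k) if s[i,4]>3])
E
```

```text
216 now [(196, 70, 66), (197, 73, 68), (198, 73, 68), (196, 71, 67), (197, 69, 63), (119, 52, 46), (150, 153, 148)] 
    was [(191, 69, 65), (190, 68, 64), (190, 67, 64), (189, 69, 64), (191, 65, 61), (116, 51, 46), (146, 149, 144)]
218 now [(197, 72, 68), (195, 71, 66), (195, 69, 65), (195, 70, 65), (223, 68, 63), (126, 132, 129), (242, 242, 238)] 
    was [(191, 69, 65), (190, 69, 64), (189, 68, 63), (188, 67, 62), (215, 65, 60), (121, 127, 123), (238, 238, 231)]
220 now [(195, 71, 67), (197, 72, 67), (193, 69, 64), (198, 70, 64), (105, 57, 51), (175, 180, 179), (228, 228, 219)] 
    was [(190, 68, 64), (188, 67, 60), (188, 67, 63), (192, 67, 61), (112, 72, 68), (175, 177, 171), (222, 221, 213)]
222 now [(196, 70, 66), (196, 71, 65), (198, 71, 67), (215, 68, 65), (95, 61, 41), (246, 249, 245), (122, 119, 116)] 
    was [(190, 69, 65), (189, 68, 64), (189, 65, 62), (207, 59, 55), (116, 123, 119), (240, 240, 237), (116, 113, 110)]
224 now [(195, 71, 66), (196, 71, 66), (200, 68, 65), (105, 62, 51), (209, 199, 188), (228, 229, 222), (106, 104, 100)] 
    was [(189, 68, 64), (190, 67, 
[... 397 characters left out ...]
 (195, 194, 189), (108, 105, 102), (114, 112, 108)] 
    was [(190, 67, 62), (195, 64, 61), (102, 89, 86), (201, 203, 196), (187, 187, 181), (104, 100, 98), (110, 108, 104)]
230 now [(197, 69, 64), (147, 46, 41), (98, 84, 73), (250, 252, 249), (107, 104, 100), (112, 110, 106), (114, 111, 107)] 
    was [(191, 67, 62), (140, 39, 35), (107, 112, 109), (246, 246, 243), (102, 100, 96), (109, 106, 103), (109, 106, 103)]
side [(array([374., 169.]), [36, 0, 26, 11, 190]), (array([402., 201.]), [69, 27, 17, 17, 188]), (array([405., 225.]), [78, 56, 6, 9, 16])]
top [(array([383., 154.]), [47, 28, 14, 11, 118]), (array([402., 182.]), [67, 46, 8, 40, 141]), (array([366., 205.]), [5, 70, 70, 25, 1077])]
```

With the flap shut, a thin copper sliver shows through the side slit at the same pixels as before, so the capsule is at rest inside. The side view is otherwise unchanged around the flap, the fresh capsule is at the same pixels in both views, and the arm is clear. I'll hand in.

```bash
python3 -c "
from bench import job;print(job.job_done())"
```

```text
the job is handed in; nothing more can be done
None
```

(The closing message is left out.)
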